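# Shift the plate shaker's change lever through its H-gate and start it

### The job

Set the plate shaker to the speed marked by the yellow dot and start it: with closed fingers push the lever's black knob out of the left-hand track (as seen from the robot), across the H-gate's crossbar and all the way home into the right-hand slot beside the yellow dot, then press the green start button fully down and let it come up again. Only push the knob from outside, never straddle or take hold of it, and do not press start before the lever is home. Leave the red stop button, the speed dial, the plates on the shaker and the other things on the bench where they are.

Things in the scene. Friction and masses are not known exactly. Their poses are not given: they have to be found in the camera images.
- shaker: plate shaker, white box 300 (x) by 400 (y) by 95 mm high at some yaw. Origin: centre of its underside; x points away from its front (the blue control strip, on the robot's side), y to its left. The gate and lever stand on its right half; on its left half a carrier tray with two plates (tops 133 mm above the bench), the tray's right edge 90 mm left of the gate's centre. Does not move
- gate_centre (a point): centre of the top face of the steel gate plate (100 by 100 mm, top 103 mm above the bench), 20 mm in +x and 120 mm to the right of the shaker's origin; axes as the shaker's. Its H: two tracks along x, 55 mm long, 14 mm wide, 18 mm left and right of this point, joined in the middle by a crossbar along y, 14 mm wide, with rounded corners
- lever_knob (a point): centre of the black ball knob (32 mm across) on a steel stem 10 mm thick. The lever rocks about a point 73 mm below the gate's top face, 145 mm from the knob's centre: the knob is 72 mm above the plate upright, about 62 mm at a slot's end. It swings 36 mm to either side (y) and 40 mm to and fro (x) of the gate's centre. 3 to 5 N at the knob moves it; it stays where it is left
- gear_cross (a joint): sideways tilt of the lever in rad: +0.25 in the left-hand track (+y of the shaker), -0.25 in the right-hand track, 0 upright. Starts near +0.25
- gear_shift (a joint): to-and-fro tilt of the lever in rad: +0.28 fully home in a far slot (+x of the shaker), -0.28 fully home in a near slot, 0 in the crossbar (neutral). Starts anywhere from -0.26 to +0.26. The lever passes sideways only when within about 0.03 of 0; the rounded corners help it in from up to 0.05
- yellow_dot: yellow round sticker, 18 mm across, flat on the gate plate beside the end of one of the two right-hand slots: 30 mm from the gate's centre in x (far, +x, or near, -x; differs from run to run) and 38 mm to its right. It marks the wanted slot. Origin at its centre
- blue_dot: blue round sticker, the same, beside the other right-hand slot, which is not wanted. A red and a white one stand beside the left-hand slots
- start_button_top (a point): centre of the top face of the green start button, 32 mm across, 18 mm above the shaker's deck (113 mm above the bench), on the blue strip, 110 mm in front (-x) of the shaker's origin and 5 mm to its left; pressed straight down, 6 mm travel, about 5 N at the bottom, springs back; 48 mm steel collar, 12 mm high
- start_button (a joint): travel of the start button in m: 0 up, 0.006 fully down
- stop_button_top (a point): centre of the top face of the red stop button, of the same size, 65 mm to the right of the green one; not to be pressed
- stop_button (a joint): travel of the stop button in m: 0 up, 0.006 fully down
- dial_pointer (a point): white pointer mark on the end of the black speed dial's bar grip (38 mm long, 14 mm wide, its top 44 mm above the shaker's deck), 15 mm from the dial's axis; the axis stands 73 mm to the left of the start button's centre. To be left alone
- well_plate: white 96-well plate, 86 by 128 by 14 mm, lying loose on the near half of the shaker's carrier tray; origin: centre of its underside
- sealed_plate: blue plate with a foil seal, 86 by 128 by 15 mm, lying loose on the far half of the carrier tray; origin: centre of its underside
- tip_box: pipette tip box with blue base and pale lid, 84 by 122 by 78 mm, on the bench to the left; origin: centre of its underside
- tube_rack: orange tube rack with capped tubes, 75 by 130 by 52 mm, on the bench at the far left; origin: centre of its underside
- buffer_bottle: glass bottle with blue cap, 70 mm across, 150 mm high, on the bench to the right; origin: centre of its underside
- mouse: grey computer mouse, 105 by 60 by 35 mm, on the bench to the right; origin: centre of its underside
- marker_pen: white marker pen with black cap, 140 by 14 mm, lying on the bench to the right of the shaker; origin: middle of its underside

How it is judged:
On the way, in this order (a step that is already met when the one before it is completed fails the run):
1. the lever is fully home in the right-hand slot beside the yellow dot (value of joint gear_cross below -0.2 rad and ((value of joint gear_shift above 0.235 rad and x of yellow_dot in the frame of gate_centre above 0 m) or (value of joint gear_shift below -0.235 rad and x of yellow_dot in the frame of gate_centre below 0 m))), for 0.3 s.
2. with the lever home, the green start button is pressed down (all of step 1 and value of joint start_button above 0.0042 m), for 0.05 s.
At the end, for the whole second after the job is handed in: Lever at rest beside the yellow dot, its to-and-fro tilt beyond 0.235 of 0.28 rad (knob within 6 mm of the end of its swing), sideways tilt beyond -0.2 rad; start button, pressed at least 4.2 of 6 mm after that, up again; stop button up; plates and bench things within 20 mm of where they were (all of step 1 and value of joint each of start_button, stop_button below 0.002 m and velocity of joint gear_shift between -0.05 and 0.05 rad/s and distance of dial_pointer from where it was at the start of the episode below 0.004 m and distance of each of well_plate, sealed_plate, tip_box, tube_rack, buffer_bottle, mouse, marker_pen from where it was at the start of the episode below 0.02 m); the robot touches nothing.
It fails at once if the start button is pressed (over 3 mm) while the lever is not home in the yellow slot (value of joint start_button above 0.003 m and not (value of joint gear_cross below -0.2 rad and ((value of joint gear_shift above 0.235 rad and x of yellow_dot in the frame of gate_centre above 0 m) or (value of joint gear_shift below -0.235 rad and x of yellow_dot in the frame of gate_centre below 0 m)))).
It fails at once if the red stop button is pressed (over 3 mm) (value of joint stop_button above 0.003 m).
It fails at once if the lever is straddled or taken hold of: the grasp point between the fingers is inside the knob or stem (within 10 mm of its axis) while the fingers touch the lever (contact force between the fingers and gear_shift above 0.3 N and x of the grasp point in the frame of lever_knob between -0.01 and 0.01 m and y of the grasp point in the frame of lever_knob between -0.01 and 0.01 m and z of the grasp point in the frame of lever_knob between -0.06 and 0.018 m).
It fails at once if a plate or another bench thing is lifted, carried or shoved more than 20 mm (distance of any of well_plate, sealed_plate, tip_box, tube_rack, buffer_bottle, mouse, marker_pen from where it was at the start of the episode above 0.02 m).
It fails at once if the speed dial is turned (its pointer moves more than 4 mm) (distance of dial_pointer from where it was at the start of the episode above 0.004 m).
It also fails if it takes over 64 s, if anything falls off the work surface, if the arm or the gripper's body presses on something with over 40 N, if the wrist force passes 120 N, or if a joint passes its speed limit or range.

### The arm

A 7-joint arm with a two-finger parallel gripper is mounted at the origin on the work surface. World frame = base frame: x ahead of the robot, y to its left, z up, the work surface at z = 0. Lengths are in m, angles in rad, forces in N, time in s.
With the tool pointing down it reaches from about 0.4 to 0.85 m from the base axis. Payload 6.9 kg.
Tool frame: the origin (TCP) lies on the front face of the gripper's body, between the roots of the fingers; the fingertips stand 73 mm ahead of it and the grasp point (between the pads) lies 54 mm ahead of it; z points along the fingers, y is the line along which they close (so a half turn about z gives the same grasp; the last joint's range is limited). The gripper opens to 85 mm and grips with 20 to 120 N. Pads are 22 mm wide; open, the fingers measure 114 mm over their backs; the gripper's body (76 mm by 85 mm) begins 54 mm behind the grasp point. The pads swing forward as they close: fully open they stand 13 mm farther back than shut.
Start: joints at [0.105, 0.507, -0.238, 1.5, 0.126, 1.149, -0.155], TCP at [0.625, -0, 0.304] pointing down, gripper open.
Joint ranges: [-3.08, 3.08], [-0.24, 2.05], [-1.43, 1.35], [0, 2.5], [-1.52, 4.66], [0.17, 1.96], [-2.89, 2.89]. Speed limits (rad/s): [2.39, 2.39, 3.14, 3.14, 3.14, 3.14, 3.14].

### API

Orientations are given as [roll, pitch, yaw] about the fixed x, y, z axes, in that order (R = Rz(yaw) Ry(pitch) Rx(roll)).
In Python, from rig import arm, cams, workorder, nets gives the robot as it stands.
- The arm moves only by the tool step_arm, never from a script. Its argument "deltas" is a list of rows, each an object of numbers: "hand": the closure, from 0 (fully open) to 1 (shut); "x", "y", "z": the shift along the tool's x, y, z in cm; "rx", "ry", "rz": the turn, a rotation vector about the tool's x, y, z in rad. A call has 1 to 12 rows; each row is the pose to reach, as a shift and turn from the pose commanded when the call began, along the tool's axes at that moment; what a row does not reach only later rows make up. A row lasts 1/12 s, in which the tool goes at most 41.7 mm and 7.16 degrees, less where a joint would pass 70% of its speed; a pose out of reach is approached as far as the arm can. A call with a gripper value outside its range is refused whole. The fingers move at their own pace and stop on an object; "force" is the grip in N (left out, the last holds). Time passes only in rows, so rows that repeat a pose let the fingers close. It gives the time, the measured TCP pose, the force, the opening and the grip force at its end, in the units of the state.
- arm.sense(): the state, without advancing time (a new reading comes with each control period).
- cams.grab_frame(name): name is "scene" or "side" or "wrist"; returns the picture (384x512x3 uint8, blue, green, red); there is no depth.
- cams.camera_model(name): a dict with "camera_matrix" (3x3 intrinsics, pixels), "T" (4x4, takes a point from camera to world coordinates). Camera axes: x right, y down, z forward; pixel columns grow to the right and rows downward; lengths in m; the calibration is good to about 2 mm. A picture is of the moment at which its call begins: read the wrist's pose just before it. camera_model takes no time and is no camera call; for the wrist camera it gives the pose at the moment of the call.
- workorder.hand_in(): hands the job in; it is judged then, once.
Trained networks look in the newest picture that a camera, given by its name, has taken for a name from the list of things; names that differ only in an ending like _2 or _b are one class to them, and where a whole thing is asked for, a point or a joint stands for the part that bears it (a point fixed in the world has none). Each returns a list of dicts, best first, with "conf" (0 to 1); they miss things now and then, are a little off and sometimes report something else, mostly with a low value. They report only what shows in the picture. A call takes as long as a camera call.
- nets.spot_in(camera, thing): "point" ([x, y, z] in m, in world coordinates, good to about 4 mm: the middle of the surface that is visible of it).
- nets.outline_of(camera, thing): "pixels" (384x512 bool, what is visible of it).
The state is a dict: "t": time; "q": joint angles; "qd": joint speeds; "joint_efforts": joint torques, N m; "tcp_pos": TCP position; "tcp_rot": TCP orientation; "force": force on the tool from outside, world axes, zero at the start; "ft_torque": the same for the moment, N m; "grip_width": finger opening in m; "grip_force": force on a finger pad.
Only numpy, scipy, OpenCV 4.12 (cv2) and the standard library are available. Lean on these libraries where they do the work, as an engineer would, in place of code of your own. Each camera call takes 0.05 s, during which the arm holds its last target. There are 200 camera calls.

## Working session

There is one attempt and no reset: what is moved stays moved. The work goes in short steps, Python scripts to look and compute and a tool call to move; the robot and the scene stay as the last step left them, time stands still between calls to the robot, and variables do not carry over. Pictures are saved under pics/ and viewed, at most 10 in all, crops included, and the job is handed in when it is done.

Besides the shell and the picture viewer there is one more tool, called after "Call:" in YAML: its name, and indented under it one key for each argument. step_arm: Moves the arm, as the interface text tells. Its arguments: {"type":"object","properties":{"deltas":{"type":"array"},"force":{"type":"number"}},"required":["deltas"]}

```bash
mkdir -p pics
cat > h.py <<'E'
import numpy as np,cv2
from rig import arm,cams,workorder,nets
def ray(cam,uv,z):
    m=cams.camera_model(cam);K=np.array(m["camera_matrix"]);T=np.array(m["T"])
    d=T[:3,:3]@np.linalg.inv(K)@np.array([uv[0],uv[1],1.]);o=T[:3,3]
    return o+d*(z-o[2])/d[2]
def proj(cam,p):
    m=cams.camera_model(cam);K=np.array(m["camera_matrix"]);T=np.linalg.inv(np.array(m["T"]))
    c=K@(T[:3,:3]@np.array(p)+T[:3,3]);return c[:2]/c[2]
E
python3 - <<'E'
from h import *
ims=[]
for c in ["scene","wrist"]:
    ims.append(cams.grab_frame(c))
    for n in ["yellow_dot","blue_dot","lever_knob","start_button_top","stop_button_top","dial_pointer"]:
        r=nets.spot_in(c,n)
        print(c,n,[(np.round(x["point"],3).tolist(),round(x["conf"],2)) for x in r[:2]])
cv2.imwrite("pics/scene0.png",ims[0]);cv2.imwrite("pics/wrist0.png",ims[1])
s=arm.sense();print(s["t"],s["tcp_pos"],s["tcp_rot"],s["force"])
E
```

```text
scene yellow_dot [([0.458, 0.106, 0.122], 0.39)]
scene blue_dot []
scene lever_knob [([0.574, -0.064, 0.169], 0.5), ([0.459, 0.11, 0.119], 0.38)]
scene start_button_top [([0.455, 0.037, 0.118], 0.4)]
scene stop_button_top [([0.454, -0.027, 0.114], 0.44)]
scene dial_pointer [([0.459, 0.108, 0.124], 0.65)]
wrist yellow_dot [([0.545, -0.124, 0.104], 0.53)]
wrist blue_dot [([0.606, -0.126, 0.099], 0.66), ([0.651, 0.088, 0.133], 0.35)]
wrist lever_knob [([0.574, -0.047, 0.183], 0.82)]
wrist start_button_top [([0.449, 0.042, 0.115], 0.72)]
wrist stop_button_top [([0.457, -0.022, 0.116], 0.97), ([0.551, 0.098, 0.132], 0.73)]
wrist dial_pointer [([0.466, 0.113, 0.118], 0.65)]
0.7 [ 6.25000364e-01 -4.58992589e-05  3.03878075e-01] [-3.14157771e+00  3.36296962e-05  1.57078188e+00] [ 0.26159252 -0.74200332  0.91447033]
```

View pics/scene0.png

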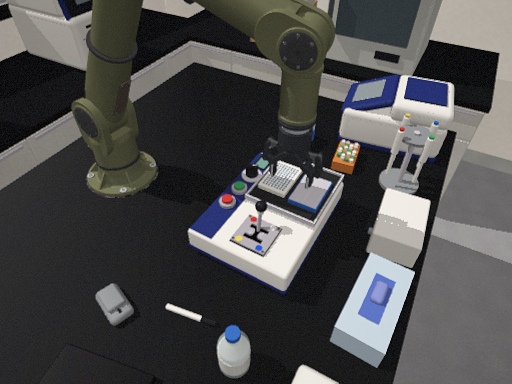

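View pics/wrist0.png

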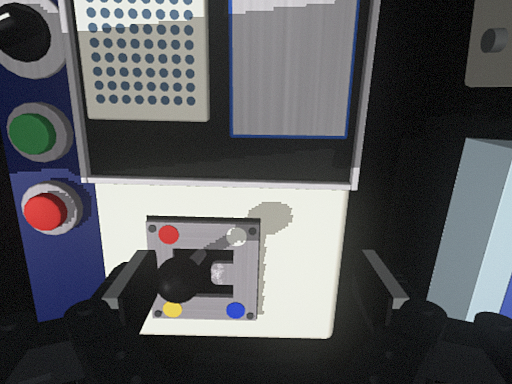

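The scene shows the shaker with the gate on its right half. In the wrist picture the dots are red (168,234), white (236,236), yellow (172,310) and blue (235,310), so the wanted slot is the near right one. The knob is at (180,280), green start at about (32,134) and red stop at (45,211).

Run:
```python
from h import *
P={n:ray("wrist",uv,.103)[:2] for n,uv in dict(red=(168,234),white=(236,236),yel=(172,310),blue=(235,310)).items()}
for n in P: print(n,P[n].round(4))
c=sum(P.values())/4
f=(P["white"]+P["blue"]-P["red"]-P["yel"]);l=(P["red"]+P["white"]-P["yel"]-P["blue"])
print("c",c.round(4),"yaw",np.arctan2(f[1],f[0]),np.arctan2(-l[0],l[1]),np.linalg.norm(f)/2,np.linalg.norm(l)/2)
yaw=np.arctan2(-l[0],l[1])
for z in (.165,.17,.175): 
    k=ray("wrist",(180,280),z)[:2];d=k-c
    R=np.array([[np.cos(yaw),np.sin(yaw)],[-np.sin(yaw),np.cos(yaw)]]);print("knob",z,k.round(4),"in gate",(R@d).round(4))
k=ray("scene",(261,206),.17);print("knob scene",k.round(4),(R@(k[:2]-c)).round(4))
o=c-R.T@np.array([.02,-.12]);print("start pred",o+R.T@np.array([-.11,.005]),"stop pred",o+R.T@np.array([-.11,-.06]))
print(ray("wrist",(32,134),.113),ray("wrist",(45,211),.113))
g=[nets.outline_of("wrist",n) for n in("start_button_top","lever_knob","gate_centre")]
for x in g:
    if x:
        v,u=np.nonzero(x[0]["pixels"]);print(u.mean(),v.mean(),u.min(),u.max(),v.min(),v.max())
print(cams.camera_model("wrist")["T"])
```

```text
red [ 0.5476 -0.0476]
white [ 0.608  -0.0495]
yel [ 0.5453 -0.1269]
blue [ 0.6057 -0.1269]
c [ 0.5767 -0.0877] yaw -0.016109116156031708 -0.02877524375387419 0.060372510342067615 0.07835605853905636
knob 0.165 [ 0.5711 -0.0554] in gate [-0.0065  0.0321]
knob 0.17 [ 0.5724 -0.0523] in gate [-0.0053  0.0353]
knob 0.175 [ 0.5736 -0.0492] in gate [-0.0041  0.0385]
knob scene [ 0.5706 -0.0529  0.17  ] [-0.0071  0.0346]
start pred [0.45030034 0.04097889] stop pred [ 0.44843021 -0.0239942 ]
[0.45077973 0.04198029 0.113     ] [ 0.4490771  -0.02206999  0.113     ]
31.849462365591396 133.2776723592663 9 55 113 154
180.34083601286173 277.59431939978566 158 205 249 303
173.0956200039638 189.4384091960098 0 379 0 338
[[ 9.99999989e-01 -7.86172659e-05 -1.28704777e-04  6.24880497e-01]
 [-1.12913387e-04 -9.56007068e-01 -2.93343609e-01  7.55587299e-02]
 [-9.99808040e-05  2.93343620e-01 -9.56007066e-01  3.74662081e-01]
 [ 0.00000000e+00  0.00000000e+00  0.00000000e+00  1.00000000e+00]]
```

Call:
step_arm:
  deltas:
    - {"hand": 1, "x": -1.7, "y": -3.4}
    - {"hand": 1, "x": -3.4, "y": -6.8}
    - {"hand": 1, "x": -5.1, "y": -10.2}
    - {"hand": 1, "x": -5.1, "y": -10.2}
    - {"hand": 1, "x": -5.1, "y": -10.2}
    - {"hand": 1, "x": -5.1, "y": -10.2}
    - {"hand": 1, "x": -5.1, "y": -10.2, "z": 2.5}
    - {"hand": 1, "x": -5.1, "y": -10.2, "z": 5}
    - {"hand": 1, "x": -5.1, "y": -10.2, "z": 7.6}
    - {"hand": 1, "x": -5.1, "y": -10.2, "z": 7.6}
    - {"hand": 1, "x": -5.1, "y": -10.2, "z": 7.6}
  force: 60

```text
validation failed for argument at $.de...
```

Run:
```python
from h import *
im=cams.grab_frame("wrist");cv2.imwrite("pics/w1.png",im);s=arm.sense();print(s["t"],s["tcp_pos"],s["force"],s["grip_width"])
cv2.imwrite("pics/s1.png",cams.grab_frame("side"))
```

```text
0.9 [ 6.25002763e-01 -2.94527290e-06  3.03903362e-01] [-0.24160197 -0.43977469 -0.33883202] 0.0855785711151242
```

View pics/w1.png

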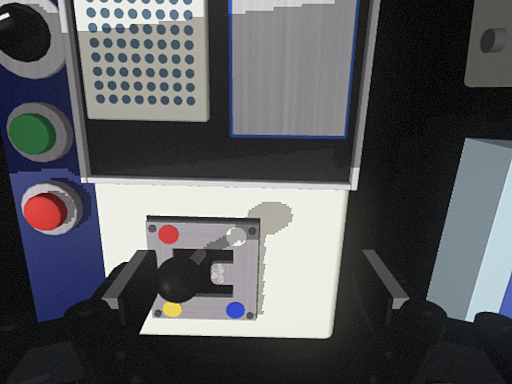

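View pics/s1.png

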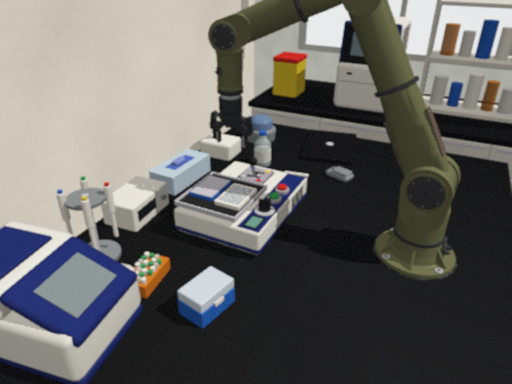

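The move was refused, so nothing has changed: the wrist view is the same, with the knob at (180,280), and the side view is too far off to help. I'll retry with every key filled in, and look only after a move has gone through.

Call:
step_arm:
  deltas:
    - {"hand": 1.0, "x": -1.7, "y": -3.4, "z": 0.0, "rx": 0.0, "ry": 0.0, "rz": 0.0}
    - {"hand": 1.0, "x": -3.4, "y": -6.8, "z": 0.0, "rx": 0.0, "ry": 0.0, "rz": 0.0}
    - {"hand": 1.0, "x": -5.1, "y": -10.2, "z": 0.0, "rx": 0.0, "ry": 0.0, "rz": 0.0}
    - {"hand": 1.0, "x": -5.1, "y": -10.2, "z": 0.0, "rx": 0.0, "ry": 0.0, "rz": 0.0}
  force: 60

```text
t: 1.28
tcp_pos: [0.5167, -0.055, 0.3034]
tcp_rot: [-3.136, 0.003, 1.566]
force: [-1.1, -0.5, -0.5]
grip_width: 0.0387
grip_force: 0.0
```

Call:
step_arm:
  deltas:
    - {"hand": 1.0, "x": 0.0, "y": 0.0, "z": 0.0, "rx": 0.0, "ry": 0.0, "rz": 0.0}
    - {"hand": 1.0, "x": 0.0, "y": 0.0, "z": 0.0, "rx": 0.0, "ry": 0.0, "rz": 0.0}
    - {"hand": 1.0, "x": 0.0, "y": 0.0, "z": 2.5, "rx": 0.0, "ry": 0.0, "rz": 0.0}
    - {"hand": 1.0, "x": 0.0, "y": 0.0, "z": 5.0, "rx": 0.0, "ry": 0.0, "rz": 0.0}
    - {"hand": 1.0, "x": 0.0, "y": 0.0, "z": 7.6, "rx": 0.0, "ry": 0.0, "rz": 0.0}
    - {"hand": 1.0, "x": 0.0, "y": 0.0, "z": 7.6, "rx": 0.0, "ry": 0.0, "rz": 0.0}
    - {"hand": 1.0, "x": 0.0, "y": 0.0, "z": 7.6, "rx": 0.0, "ry": 0.0, "rz": 0.0}

```text
t: 1.87
tcp_pos: [0.5235, -0.0502, 0.2271]
tcp_rot: [-3.139, -0.001, 1.572]
force: [-0.9, 0.9, 1.2]
grip_width: 0.0003
grip_force: 0.0
```

Run:
```python
from h import *
im=cams.grab_frame("wrist");cv2.imwrite("pics/w2.png",im);s=arm.sense();print(s["t"],s["tcp_pos"],s["force"],s["grip_width"])
c=np.array([.5767,-.0877]);y=-.025;R=np.array([[np.cos(y),np.sin(y)],[-np.sin(y),np.cos(y)]])
for g in [(-.006,.035),(0,.036)]: print(g,proj("wrist",[*(c+R.T@np.array(g)),.1735]))
```

```text
1.9167 [ 0.52405431 -0.05036099  0.22833802] [0.76188814 0.38653496 0.97177371] 8.666058195944029e-05
(-0.006, 0.035) [365.97144404 278.82111405]
(0, 0.036) [380.22503974 277.0887983 ]
```

View pics/w2.png

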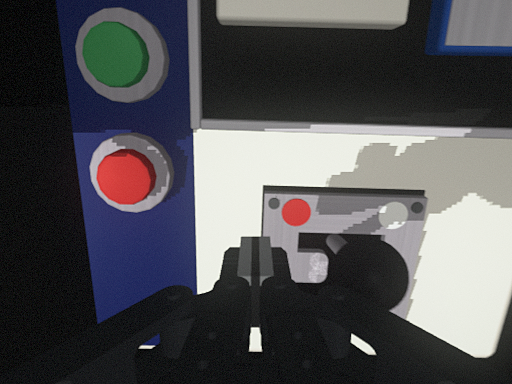

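The wrist view shows the shut fingers at about (256,255) and the knob at about (368,272), so its tilt is about -5 mm in gate x, as computed. The fingertip pads look narrow, so I'll push in small steps.

Call:
step_arm:
  deltas:
    - {"hand": 1.0, "x": 0.0, "y": 1.0, "z": 0.0, "rx": 0.0, "ry": 0.0, "rz": 0.0}
    - {"hand": 1.0, "x": 0.0, "y": 1.7, "z": 0.0, "rx": 0.0, "ry": 0.0, "rz": 0.0}
    - {"hand": 1.0, "x": 0.0, "y": 2.1, "z": 0.0, "rx": 0.0, "ry": 0.0, "rz": 0.0}
    - {"hand": 1.0, "x": 0.0, "y": 2.4, "z": 0.0, "rx": 0.0, "ry": 0.0, "rz": 0.0}
    - {"hand": 1.0, "x": 0.0, "y": 2.4, "z": 0.0, "rx": 0.0, "ry": 0.0, "rz": 0.0}

```text
t: 2.33
tcp_pos: [0.5475, -0.051, 0.2283]
tcp_rot: [3.141, -0.0, 1.571]
force: [-2.4, 0.1, 2.4]
grip_width: -0.0
grip_force: 1.2
```

```bash
cat >> h.py <<'E'
C=np.array([.5767,-.0877]);Y=-.025;RG=np.array([[np.cos(Y),np.sin(Y)],[-np.sin(Y),np.cos(Y)]])
def knob(cam="wrist"):
    im=cams.grab_frame(cam);s=arm.sense()
    print("t",s["t"],"tcp",s["tcp_pos"].round(4) if hasattr(s["tcp_pos"],'round') else s["tcp_pos"],"gate",(RG@(np.array(s["tcp_pos"])[:2]-C)).round(4),"F",np.round(s["force"],1))
    for r in nets.outline_of(cam,"lever_knob")[:1]:
        m=r["pixels"].astype(np.uint8);v,u=np.nonzero(m);print(r["conf"],"bbox",u.min(),u.max(),v.min(),v.max(),len(u))
        (a,b),rad=cv2.minEnclosingCircle(np.c_[u,v].astype(np.float32));print("circ",a,b,rad,"gate",(RG@(ray(cam,(a,b),.173)[:2]-C)).round(4))
    for r in nets.spot_in(cam,"lever_knob")[:1]: print("spot",(RG@(np.array(r["point"])[:2]-C)).round(4),r["conf"])
    return im
E
python3 -c "
from h import *
knob();knob('scene')"
```

```text
t 2.3833 tcp [ 0.5472 -0.051   0.2281] gate [-0.0304  0.036 ] F [-1.7 -1.3  2.2]
0.56 bbox 287 358 232 294 3325
circ 324.0 261.5 41.439815521240234 gate [-0.0017  0.0426]
spot [-0.0082  0.0468] 0.9
t 2.5333 tcp [ 0.547 -0.051  0.228] gate [-0.0306  0.0359] F [-0.8  0.5  1.4]
0.66 bbox 257 268 201 231 187
circ 260.5 216.0 15.207006454467773 gate [0.0101 0.0014]
spot [0.0021 0.0251] 0.59
```

Call:
step_arm:
  deltas:
    - {"hand": 1.0, "x": 0.0, "y": 0.2, "z": 0.0, "rx": 0.0, "ry": 0.0, "rz": 0.0}
    - {"hand": 1.0, "x": 0.0, "y": 0.4, "z": 0.0, "rx": 0.0, "ry": 0.0, "rz": 0.0}
    - {"hand": 1.0, "x": 0.0, "y": 0.4, "z": 0.0, "rx": 0.0, "ry": 0.0, "rz": 0.0}

```text
t: 2.88
tcp_pos: [0.5511, -0.0511, 0.2279]
tcp_rot: [-3.141, 0.0, 1.571]
force: [-2.9, 0.4, 1.9]
grip_width: -0.0
grip_force: 1.6
```

```bash
python3 -c "
from h import *
cv2.imwrite('pics/w3.png',knob())"
```

```text
t 2.9333 tcp [ 0.551  -0.0511  0.2279] gate [-0.0266  0.036 ] F [-3.  -0.   1.7]
0.65 bbox 287 357 232 294 3316
circ 321.5 262.5 41.9345703125 gate [0.0011 0.0422]
spot [-0.0019  0.0441] 0.78
```

View pics/w3.png

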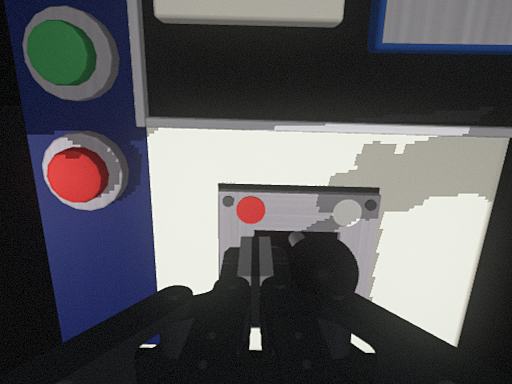

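The knob moved with the fingers. The stem enters the gate at (297,240), and the middle between the red dot (251) and the white dot (347) is at 299, so it is nearly neutral. One more millimetre, then around to its left side.

Call:
step_arm:
  deltas:
    - {"hand": 1.0, "x": 0.0, "y": 0.1, "z": 0.0, "rx": 0.0, "ry": 0.0, "rz": 0.0}
    - {"hand": 1.0, "x": 0.0, "y": 0.1, "z": 0.0, "rx": 0.0, "ry": 0.0, "rz": 0.0}
    - {"hand": 1.0, "x": 0.0, "y": -1.5, "z": 0.0, "rx": 0.0, "ry": 0.0, "rz": 0.0}
    - {"hand": 1.0, "x": 2.0, "y": -1.5, "z": 0.0, "rx": 0.0, "ry": 0.0, "rz": 0.0}
    - {"hand": 1.0, "x": 4.2, "y": -1.5, "z": 0.0, "rx": 0.0, "ry": 0.0, "rz": 0.0}
    - {"hand": 1.0, "x": 4.2, "y": 0.5, "z": 0.0, "rx": 0.0, "ry": 0.0, "rz": 0.0}
    - {"hand": 1.0, "x": 4.2, "y": 2.7, "z": 0.0, "rx": 0.0, "ry": 0.0, "rz": 0.0}
    - {"hand": 1.0, "x": 4.2, "y": 2.7, "z": 0.0, "rx": 0.0, "ry": 0.0, "rz": 0.0}

```text
t: 3.7
tcp_pos: [0.5821, -0.0084, 0.2281]
tcp_rot: [3.136, -0.001, 1.572]
force: [0.8, -0.6, 0.3]
grip_width: 0.0
grip_force: 0.0
```

```bash
python3 -c "
from h import *
knob()"
```

```text
t 3.75 tcp [ 0.5802 -0.0087  0.2277] gate [0.0015 0.0791] F [ 0.6  0.2 -0.5]
0.68 bbox 248 261 328 358 358
circ 255.0 343.0 15.297158241271973 gate [0.0009 0.0433]
spot [0.0033 0.0471] 0.86
```

Call:
step_arm:
  deltas:
    - {"hand": 1.0, "x": -1.2, "y": -0.1, "z": 0.0, "rx": 0.0, "ry": 0.0, "rz": 0.0}
    - {"hand": 1.0, "x": -2.2, "y": -0.2, "z": 0.0, "rx": 0.0, "ry": 0.0, "rz": 0.0}
    - {"hand": 1.0, "x": -3.0, "y": -0.2, "z": 0.0, "rx": 0.0, "ry": 0.0, "rz": 0.0}
    - {"hand": 1.0, "x": -3.8, "y": -0.2, "z": 0.0, "rx": 0.0, "ry": 0.0, "rz": 0.0}
    - {"hand": 1.0, "x": -3.8, "y": -0.2, "z": 0.0, "rx": 0.0, "ry": 0.0, "rz": 0.0}

```text
t: 4.27
tcp_pos: [0.5759, -0.0496, 0.2282]
tcp_rot: [3.141, 0.001, 1.568]
force: [0.3, -0.5, -0.1]
grip_width: 0.0003
grip_force: 0.1
```

```bash
python3 -c "
from h import *
a=knob();b=knob('scene');s=cv2.resize(b[150:280,180:340],(472,384),interpolation=cv2.INTER_CUBIC);cv2.imwrite('pics/w4.png',cv2.resize(np.hstack([a,s]),(800,312)))"
```

```text
t 4.3167 tcp [ 0.5757 -0.0491  0.2279] gate [-0.002   0.0386] F [ 0.7 -0.2  0.8]
0.9 bbox 248 261 327 358 385
circ 255.0 342.6290283203125 15.66109561920166 gate [-0.0014  0.0036]
spot [-0.0046  0.0153] 0.62
t 4.4667 tcp [ 0.5756 -0.0476  0.2276] gate [-0.0021  0.04  ] F [ 0.5  0.7 -0.3]
0.61 bbox 254 265 208 232 157
circ 259.0 219.8958282470703 12.268391609191895 gate [ 0.0132 -0.0117]
spot [0.0067 0.0009] 0.75
```

View pics/w4.png

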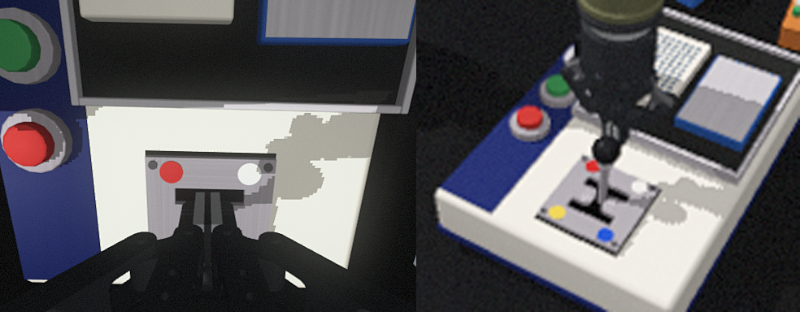

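The crossing has begun: in the scene crop the stem stands in the crossbar and the fingers are to its left. Continue.

Call:
step_arm:
  deltas:
    - {"hand": 1.0, "x": -1.0, "y": 0.1, "z": 0.0, "rx": 0.0, "ry": 0.0, "rz": 0.0}
    - {"hand": 1.0, "x": -2.0, "y": 0.1, "z": 0.0, "rx": 0.0, "ry": 0.0, "rz": 0.0}
    - {"hand": 1.0, "x": -3.0, "y": 0.1, "z": 0.0, "rx": 0.0, "ry": 0.0, "rz": 0.0}
    - {"hand": 1.0, "x": -3.8, "y": 0.1, "z": 0.0, "rx": 0.0, "ry": 0.0, "rz": 0.0}
    - {"hand": 1.0, "x": -4.4, "y": 0.1, "z": 0.0, "rx": 0.0, "ry": 0.0, "rz": 0.0}
    - {"hand": 1.0, "x": -4.8, "y": 0.1, "z": 0.0, "rx": 0.0, "ry": 0.0, "rz": 0.0}
    - {"hand": 1.0, "x": -5.1, "y": 0.1, "z": 0.0, "rx": 0.0, "ry": 0.0, "rz": 0.0}
    - {"hand": 1.0, "x": -5.1, "y": 0.1, "z": 0.0, "rx": 0.0, "ry": 0.0, "rz": 0.0}

```text
t: 5.23
tcp_pos: [0.5766, -0.097, 0.2273]
tcp_rot: [-3.14, -0.002, 1.571]
force: [-0.8, 6.0, -2.1]
grip_width: -0.0
grip_force: 2.6
```

```bash
python3 -c "
from h import *
a=knob();b=knob('scene');s=cv2.resize(b[150:280,180:340],(472,384),interpolation=cv2.INTER_CUBIC);cv2.imwrite('pics/w5.png',cv2.resize(np.hstack([a,s]),(800,312)))"
```

```text
t 5.2833 tcp [ 0.5766 -0.097   0.2273] gate [ 0.0001 -0.0093] F [-1.   4.8 -2.3]
0.92 bbox 248 264 215 358 673
circ 254.5 286.5 71.58570861816406 gate [-0.0001 -0.0149]
spot [-0.0015 -0.0298] 0.64
t 5.4333 tcp [ 0.5766 -0.097   0.2273] gate [ 0.0001 -0.0093] F [-1.1  5.6 -3. ]
0.74 bbox 244 254 220 238 129
circ 250.5 229.0 9.34087085723877 gate [ 0.0099 -0.0476]
spot [ 0.0059 -0.0435] 0.43
```

View pics/w5.png

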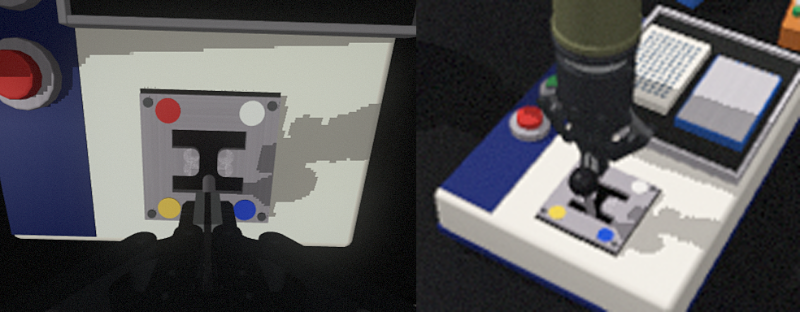

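Both pictures show the lever leaning into the right-hand track with the fingers on its left. A little more push will show whether it is against the stop.

Call:
step_arm:
  deltas:
    - {"hand": 1.0, "x": -0.2, "y": 0.0, "z": 0.0, "rx": 0.0, "ry": 0.0, "rz": 0.0}
    - {"hand": 1.0, "x": -0.4, "y": 0.0, "z": 0.0, "rx": 0.0, "ry": 0.0, "rz": 0.0}
    - {"hand": 1.0, "x": -0.4, "y": 0.0, "z": 0.0, "rx": 0.0, "ry": 0.0, "rz": 0.0}

```text
t: 5.78
tcp_pos: [0.5768, -0.0977, 0.2273]
tcp_rot: [-3.14, -0.006, 1.575]
force: [-1.0, 12.4, -1.9]
grip_width: 0.0004
grip_force: 6.6
```

Call:
step_arm:
  deltas:
    - {"hand": 1.0, "x": 1.8, "y": 0.0, "z": 0.0, "rx": 0.0, "ry": 0.0, "rz": 0.0}
    - {"hand": 1.0, "x": 1.8, "y": 2.7, "z": 0.0, "rx": 0.0, "ry": 0.0, "rz": 0.0}
    - {"hand": 1.0, "x": 1.8, "y": 5.4, "z": 0.2, "rx": 0.0, "ry": 0.0, "rz": 0.0}
    - {"hand": 1.0, "x": 0.0, "y": 5.4, "z": 0.4, "rx": 0.0, "ry": 0.0, "rz": 0.0}
    - {"hand": 1.0, "x": -2.2, "y": 5.4, "z": 0.4, "rx": 0.0, "ry": 0.0, "rz": 0.0}
    - {"hand": 1.0, "x": -2.2, "y": 4.8, "z": 0.4, "rx": 0.0, "ry": 0.0, "rz": 0.0}
    - {"hand": 1.0, "x": -2.2, "y": 4.8, "z": 0.4, "rx": 0.0, "ry": 0.0, "rz": 0.0}

```text
t: 6.37
tcp_pos: [0.624, -0.1269, 0.2235]
tcp_rot: [-3.14, 0.002, 1.567]
force: [-0.8, -0.2, 0.1]
grip_width: -0.0001
grip_force: 0.0
```

```bash
python3 -c "
from h import *
a=knob()"
```

```text
t 6.4167 tcp [ 0.6245 -0.1252  0.2237] gate [ 0.0487 -0.0363] F [ 0.1 -0.1  0.2]
0.73 bbox 103 186 171 307 5885
circ 153.5 239.0 73.35028839111328 gate [ 0.0079 -0.018 ]
spot [ 0.0024 -0.0283] 0.86
```

Call:
step_arm:
  deltas:
    - {"hand": 1.0, "x": 0.0, "y": -1.2, "z": 0.0, "rx": 0.0, "ry": 0.0, "rz": 0.0}
    - {"hand": 1.0, "x": 0.0, "y": -2.2, "z": 0.0, "rx": 0.0, "ry": 0.0, "rz": 0.0}
    - {"hand": 1.0, "x": 0.1, "y": -3.2, "z": 0.0, "rx": 0.0, "ry": 0.0, "rz": 0.0}
    - {"hand": 1.0, "x": 0.1, "y": -4.2, "z": 0.0, "rx": 0.0, "ry": 0.0, "rz": 0.0}
    - {"hand": 1.0, "x": 0.1, "y": -5.0, "z": 0.0, "rx": 0.0, "ry": 0.0, "rz": 0.0}
    - {"hand": 1.0, "x": 0.1, "y": -5.7, "z": 0.0, "rx": 0.0, "ry": 0.0, "rz": 0.0}
    - {"hand": 1.0, "x": 0.1, "y": -6.2, "z": 0.0, "rx": 0.0, "ry": 0.0, "rz": 0.0}
    - {"hand": 1.0, "x": 0.1, "y": -6.4, "z": 0.0, "rx": 0.0, "ry": 0.0, "rz": 0.0}
    - {"hand": 1.0, "x": 0.1, "y": -6.4, "z": 0.0, "rx": 0.0, "ry": 0.0, "rz": 0.0}

```text
t: 7.27
tcp_pos: [0.5627, -0.1222, 0.2243]
tcp_rot: [3.137, -0.001, 1.572]
force: [8.9, 0.7, -4.1]
grip_width: -0.0002
grip_force: 3.9
```

```bash
python3 -c "
from h import *
a=knob();b=knob('scene');s=cv2.resize(b[150:280,180:340],(472,384),interpolation=cv2.INTER_CUBIC);cv2.imwrite('pics/w6.png',cv2.resize(np.hstack([a,s]),(800,312)))"
```

```text
t 7.3167 tcp [ 0.5627 -0.1222  0.2243] gate [-0.0131 -0.0349] F [ 8.1  1.  -3.9]
0.62 bbox 156 251 179 293 4605
circ 204.5 233.5 69.58817291259766 gate [-0.0336 -0.0149]
spot [-0.0394 -0.0245] 0.79
t 7.4667 tcp [ 0.5628 -0.1222  0.2243] gate [-0.013  -0.0349] F [ 7.6  1.4 -3.5]
0.59 bbox 229 247 215 236 124
circ 238.0 226.0 12.80634880065918 gate [-0.0212 -0.0548]
spot [-0.0351 -0.0419] 0.54
```

View pics/w6.png

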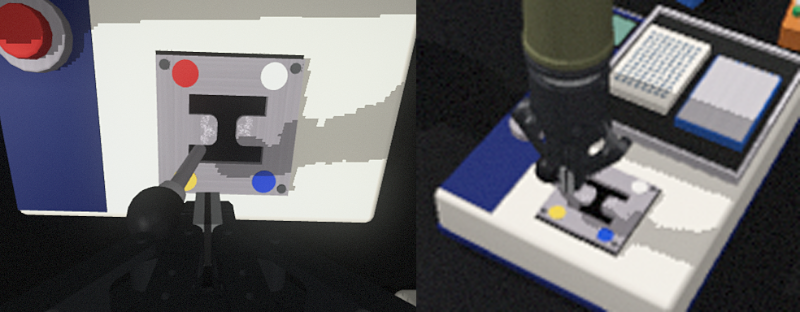

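The lever is in the near right slot beside the yellow dot. One more firm push will confirm it is home.

Call:
step_arm:
  deltas:
    - {"hand": 1.0, "x": 0.0, "y": -0.3, "z": 0.0, "rx": 0.0, "ry": 0.0, "rz": 0.0}
    - {"hand": 1.0, "x": 0.0, "y": -0.6, "z": 0.0, "rx": 0.0, "ry": 0.0, "rz": 0.0}
    - {"hand": 1.0, "x": 0.0, "y": -0.6, "z": 0.0, "rx": 0.0, "ry": 0.0, "rz": 0.0}
    - {"hand": 1.0, "x": 0.0, "y": -0.6, "z": 0.0, "rx": 0.0, "ry": 0.0, "rz": 0.0}
    - {"hand": 1.0, "x": 0.0, "y": -0.6, "z": 0.0, "rx": 0.0, "ry": 0.0, "rz": 0.0}
    - {"hand": 1.0, "x": 0.0, "y": -0.6, "z": 0.0, "rx": 0.0, "ry": 0.0, "rz": 0.0}

```text
t: 8.07
tcp_pos: [0.5606, -0.122, 0.2249]
tcp_rot: [3.129, -0.001, 1.573]
force: [19.6, 0.5, -12.0]
grip_width: 0.0001
grip_force: 9.7
```

Call:
step_arm:
  deltas:
    - {"hand": 1.0, "x": 0.0, "y": 3.0, "z": 0.0, "rx": 0.0, "ry": 0.0, "rz": 0.0}
    - {"hand": 1.0, "x": 0.0, "y": 3.0, "z": -3.0, "rx": 0.0, "ry": 0.0, "rz": 0.0}
    - {"hand": 1.0, "x": 0.0, "y": 3.0, "z": -6.0, "rx": 0.0, "ry": 0.0, "rz": 0.0}
    - {"hand": 1.0, "x": 3.0, "y": 1.0, "z": -6.0, "rx": 0.0, "ry": 0.0, "rz": 0.0}
    - {"hand": 1.0, "x": 6.0, "y": -1.0, "z": -6.0, "rx": 0.0, "ry": 0.0, "rz": 0.0}
    - {"hand": 1.0, "x": 9.0, "y": -3.5, "z": -6.0, "rx": 0.0, "ry": 0.0, "rz": 0.0}
    - {"hand": 1.0, "x": 12.0, "y": -6.0, "z": -6.0, "rx": 0.0, "ry": 0.0, "rz": 0.0}
    - {"hand": 1.0, "x": 14.5, "y": -8.5, "z": -6.0, "rx": 0.0, "ry": 0.0, "rz": 0.0}
    - {"hand": 1.0, "x": 16.4, "y": -10.4, "z": -6.0, "rx": 0.0, "ry": 0.0, "rz": 0.0}
    - {"hand": 1.0, "x": 16.4, "y": -10.4, "z": -6.0, "rx": 0.0, "ry": 0.0, "rz": 0.0}
    - {"hand": 1.0, "x": 16.4, "y": -10.4, "z": -6.0, "rx": 0.0, "ry": 0.0, "rz": 0.0}

```text
t: 8.98
tcp_pos: [0.4498, 0.0418, 0.2843]
tcp_rot: [-3.141, 0.001, 1.574]
force: [0.5, -0.7, 0.6]
grip_width: -0.0
grip_force: 0.0
```

```bash
python3 -c "
from h import *
a=knob();print(arm.sense()['tcp_rot'])
print('start',[np.round(r['point'],4) for r in nets.spot_in('wrist','start_button_top')[:1]], 'px pred',proj('wrist',[.4505,.0415,.113]))
b=knob('scene');s=cv2.resize(b[150:280,180:340],(472,384),interpolation=cv2.INTER_CUBIC);cv2.imwrite('pics/w7.png',cv2.resize(np.hstack([a,s]),(800,312)))"
```

```text
t 9.0333 tcp [0.4508 0.0408 0.2842] gate [-0.1291  0.1254] F [ 1.3 -0.4  0.2]
0.58 bbox 363 374 343 357 101
circ 368.5 350.0 8.321758270263672 gate [-0.0505  0.0353]
spot [-0.0271 -0.0204] 0.62
[3.14152296e+00 4.80162247e-04 1.56940902e+00]
start [array([0.45  , 0.0441, 0.1138])] px pred [253.71824741 191.06172564]
t 9.2333 tcp [0.4516 0.04   0.2837] gate [-0.1283  0.1246] F [0.  0.4 0.1]
0.69 bbox 230 247 214 236 188
circ 240.0 225.0 13.038504600524902 gate [-0.0186 -0.0497]
spot [-0.0301 -0.0378] 0.55
```

View pics/w7.png

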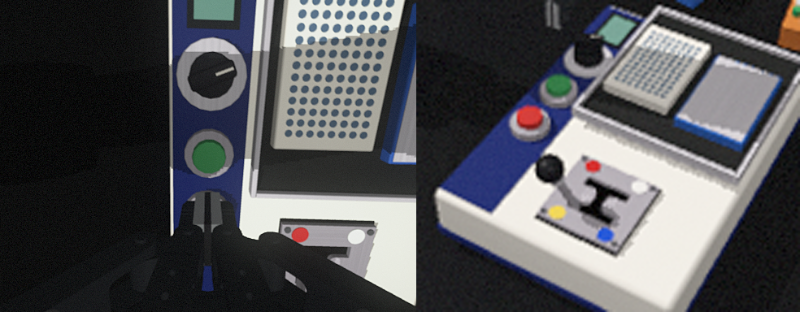

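The knob at (549,168) in the crop leans fully towards the near right, over the yellow side. The green button sits at about (256,191) in the wrist frame, predicted (254,191). I'll check the knob's projection numerically before pressing.

```bash
python3 -c "
from h import *
for gx in (-.04,-.034,-.028): print(gx,proj('scene',[*(C+RG.T@np.array([gx,-.036])),.166]))
im=cams.grab_frame('scene');g=im[205:240,220:262].max(2)<45;n,l,st,ce=cv2.connectedComponentsWithStats(g.astype(np.uint8));print([(s.tolist(),(c+[220,205]).round(1)) for s,c in zip(st,ce)][1:])"
```

```text
-0.04 [235.63841063 219.92822746]
-0.034 [237.67826079 220.84709627]
-0.028 [239.72760939 221.77024374]
[([10, 10, 11, 11, 88], array([235.2, 220.3])), ([28, 20, 14, 15, 81], array([254.8, 232.6]))]
```

The knob is fully home at (235.2,220.3), against (235.6,219.9) predicted for -40 mm. Pressing start now.

Call:
step_arm:
  deltas:
    - {"hand": 1.0, "x": 0.1, "y": 0.0, "z": 3.5, "rx": 0.0, "ry": 0.0, "rz": 0.0}
    - {"hand": 1.0, "x": 0.1, "y": 0.0, "z": 7.0, "rx": 0.0, "ry": 0.0, "rz": 0.0}
    - {"hand": 1.0, "x": 0.1, "y": 0.0, "z": 9.0, "rx": 0.0, "ry": 0.0, "rz": 0.0}
    - {"hand": 1.0, "x": 0.1, "y": 0.0, "z": 9.8, "rx": 0.0, "ry": 0.0, "rz": 0.0}
    - {"hand": 1.0, "x": 0.1, "y": 0.0, "z": 10.2, "rx": 0.0, "ry": 0.0, "rz": 0.0}
    - {"hand": 1.0, "x": 0.1, "y": 0.0, "z": 10.5, "rx": 0.0, "ry": 0.0, "rz": 0.0}
    - {"hand": 1.0, "x": 0.1, "y": 0.0, "z": 10.7, "rx": 0.0, "ry": 0.0, "rz": 0.0}
    - {"hand": 1.0, "x": 0.1, "y": 0.0, "z": 10.7, "rx": 0.0, "ry": 0.0, "rz": 0.0}
    - {"hand": 1.0, "x": 0.1, "y": 0.0, "z": 10.7, "rx": 0.0, "ry": 0.0, "rz": 0.0}

```text
t: 10.13
tcp_pos: [0.45, 0.0417, 0.1824]
tcp_rot: [3.14, 0.002, 1.57]
force: [-22.6, -2.4, 75.2]
grip_width: 0.0001
grip_force: 37.4
```

Call:
step_arm:
  deltas:
    - {"hand": 1.0, "x": 0.0, "y": 0.0, "z": -0.4, "rx": 0.0, "ry": 0.0, "rz": 0.0}
    - {"hand": 1.0, "x": 0.0, "y": 0.0, "z": -0.4, "rx": 0.0, "ry": 0.0, "rz": 0.0}
    - {"hand": 1.0, "x": 0.0, "y": 0.0, "z": -0.4, "rx": 0.0, "ry": 0.0, "rz": 0.0}

```text
t: 10.38
tcp_pos: [0.4512, 0.0418, 0.1833]
tcp_rot: [3.14, 0.001, 1.57]
force: [-8.0, -0.9, 25.3]
grip_width: -0.0001
grip_force: 12.5
```

Call:
step_arm:
  deltas:
    - {"hand": 1.0, "x": 0.0, "y": 0.0, "z": -0.3, "rx": 0.0, "ry": 0.0, "rz": 0.0}
    - {"hand": 1.0, "x": 0.0, "y": 0.0, "z": -0.3, "rx": 0.0, "ry": 0.0, "rz": 0.0}
    - {"hand": 1.0, "x": 0.0, "y": 0.0, "z": -0.3, "rx": 0.0, "ry": 0.0, "rz": 0.0}

```text
t: 10.63
tcp_pos: [0.4513, 0.0418, 0.1849]
tcp_rot: [3.141, 0.0, 1.57]
force: [-2.0, -0.5, 4.5]
grip_width: 0.0002
grip_force: 2.1
```

Call:
step_arm:
  deltas:
    - {"hand": 1.0, "x": 0.0, "y": 0.0, "z": -0.3, "rx": 0.0, "ry": 0.0, "rz": 0.0}
    - {"hand": 1.0, "x": 0.0, "y": 0.0, "z": -0.3, "rx": 0.0, "ry": 0.0, "rz": 0.0}
    - {"hand": 1.0, "x": 0.0, "y": 0.0, "z": -0.3, "rx": 0.0, "ry": 0.0, "rz": 0.0}

```text
t: 10.88
tcp_pos: [0.4514, 0.0418, 0.1871]
tcp_rot: [3.141, 0.0, 1.571]
force: [-0.7, -0.9, 2.9]
grip_width: 0.0001
grip_force: 1.4
```

The spring force rises softly to about 5 N and then turns rigid near z = 0.184, so the button reached its bottom. Retreat now.

Call:
step_arm:
  deltas:
    - {"hand": 1.0, "x": 0.0, "y": 0.0, "z": -3.0, "rx": 0.0, "ry": 0.0, "rz": 0.0}
    - {"hand": 1.0, "x": 0.0, "y": 0.0, "z": -6.0, "rx": 0.0, "ry": 0.0, "rz": 0.0}
    - {"hand": 1.0, "x": 0.0, "y": 0.0, "z": -9.0, "rx": 0.0, "ry": 0.0, "rz": 0.0}
    - {"hand": 1.0, "x": 0.0, "y": 0.0, "z": -9.0, "rx": 0.0, "ry": 0.0, "rz": 0.0}
    - {"hand": 1.0, "x": 0.0, "y": 0.0, "z": -9.0, "rx": 0.0, "ry": 0.0, "rz": 0.0}
    - {"hand": 1.0, "x": 0.0, "y": 0.0, "z": -9.0, "rx": 0.0, "ry": 0.0, "rz": 0.0}

```text
t: 11.38
tcp_pos: [0.4508, 0.0419, 0.2763]
tcp_rot: [-3.141, 0.0, 1.571]
force: [0.1, -0.1, -0.1]
grip_width: 0.0001
grip_force: 0.0
```

```bash
python3 -c "
from h import *
im=cams.grab_frame('scene');g=im[205:240,220:262].max(2)<45;n,l,st,ce=cv2.connectedComponentsWithStats(g.astype(np.uint8));print([(c+[220,205]).round(1) for c in ce][1:])
print(arm.sense()['tcp_pos'],arm.sense()['force'])
if abs(ce[1][0]+220-235.4)<1.2: print(workorder.hand_in())"
```

```text
[array([235.1, 220.2]), array([254.8, 232.7])]
[0.45052296 0.04185048 0.27584993] [-0.06765936  0.36691611  0.24358046]
the job is handed in; nothing more can be done
None
```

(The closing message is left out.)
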